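# Set the stone tumbler's speed dial and start it

## Robot

A 6-joint arm with a two-finger parallel gripper is mounted at the origin on the work surface. World frame = base frame: x ahead of the robot, y to its left, z up, the work surface at z = 0. Lengths are in m, angles in rad, forces in N, time in s.
With the tool pointing down it reaches from about 0.325 to 0.9 m from the base axis. Payload 3.5 kg.
Tool frame: the origin (TCP) lies at the very end of the fingers, on their centre line; the grasp point (between the pads) lies manip.pinch_z behind it (manip.pinch_z is the distance from the TCP to the grasp point, in m); z points along the fingers, y is the line along which they close (so a half turn about z gives the same grasp; the last joint's range is limited). The gripper opens to 85 mm and grips with 20 to 120 N. Pads are 22 mm wide; open, the fingers measure 114 mm over their backs; the gripper's body (76 mm by 85 mm) begins 54 mm behind the grasp point. The pads swing forward as they close: fully open they stand 13 mm farther back than shut.
Start: joints at [-0.103, 0.276, -0.026, 1.268, 0, 1.467], TCP at [0.625, -0, 0.231] pointing down, gripper open.
Joint ranges: [-3.12, 3.12], [-0.85, 1.88], [-1.08, 1.24], [-1.95, 2.15], [-1.57, 1.53], [-3.14, 3.14]. Speed limits (rad/s): [2.57, 2.57, 3.14, 3.14, 3.14, 3.14].

## Interface

Orientations are given as a unit quaternion [w, x, y, z].
In Python, from station import manip, viewer gives the robot as it stands. The module is installed in compiled form; this text tells all that it offers.
- The arm moves only by the tool step_arm, never from a script. Its argument "targets" is a list of rows, each a list of 6 numbers: the shift along the tool's x, y, z each as a share of 12 cm, from -1 to 1, then the turn, a rotation vector about the tool's x, y, z each as a share of 30 degrees, from -1 to 1. In form: [[dx, dy, dz, wx, wy, wz], ...]. A call has 1 to 20 rows; each row is the pose to reach, as a shift and turn from the pose commanded when the call began, along the tool's axes at that moment; what a row does not reach only later rows make up. A row lasts 1/8 s, in which the tool goes at most 62.5 mm and 10.7 degrees, less where a joint would pass 70% of its speed; a pose out of reach is approached as far as the arm can. A call with a number of a shift or a turn outside -1 to 1 is refused whole. A call with a gripper value outside its range is refused whole. "gripper" is the closure, from -1 (fully open) to 1 (shut), set as the call begins (left out, the last holds). The fingers move at their own pace and stop on an object; "grip_force" is the grip in N (left out, the last holds). Time passes only in rows, so rows that repeat a pose let the fingers close. It gives the time, the measured TCP pose, the force, the opening and the grip force at its end, in the units of the state.
- manip.read_state(): the state, without advancing time (a new reading comes with each control period).
- viewer.snapshot(name): name is "scene" or "side" or "wrist"; returns a dict with "image" (480x640x3 uint8, red, green, blue), "fx", "fy", "cx", "cy" (pixels), "pose" (4x4, takes a point from camera to world coordinates); the wrist camera has in their place "mount" (4x4, takes a point from camera to tool coordinates, whose origin is the TCP and whose axes are the flange's). Camera axes: x right, y up, looking along -z (the intrinsics and any distortion apply to the point x, -y, -z); pixel columns grow to the right and rows downward; lengths in m; the calibration is good to about 2 mm. A picture is of the moment at which its call begins: read the wrist's pose just before it. There is no depth.
- manip.close_job(): hands the job in; it is judged then, once.
The state is a dict: "time_s": time; "qpos": joint angles; "joint_vel": joint speeds; "effort": joint torques, N m; "ee_pos": TCP position; "eef_rot": TCP orientation; "force": force on the tool from outside, world axes, zero at the start; "ft_torque": the same for the moment, N m; "grip_width": finger opening in m; "grasp_force": force on a finger pad.
Only numpy, scipy, OpenCV 4.12 (cv2) and the standard library are available. Lean on these libraries where they do the work, as an engineer would, in place of code of your own. Each camera call takes 0.05 s, during which the arm holds its last target. There are 200 camera calls.

## Task

Set the stone tumbler to speed 4: with a fingertip push the dial's pointer wing round clockwise (seen from above), click by click, to the fourth position after OFF, never going past it and never pinching the wing from both sides. Only once it sits there, press the round start button beside the dial fully down and let it spring back. Leave the cup, screwdriver, stone and jar where they are.

Things in the scene. Friction and masses are not known exactly. Their poses are not given: they have to be found in the camera images.
- tumbler: Stone tumbler, fixed. Grey console 200 (x) by 320 mm (y), flat top 70 mm up; behind it (+x) a black drum lying along y, top at 170 mm, near side 177 mm from the origin. Origin on the bench, midway below dial and button, 85 mm behind the console's front. Dial and button stand on the console at y +80 and -80 mm of it; which is on which side varies.
- dial_base: Aluminium dial plate, 132 mm across, 10 mm thick, on the console. Origin on the dial's upright axis at the plate's underside. Black marks 57.5 mm from the axis: a radial bar for OFF, then clockwise six growing dots, speeds 1 to 6, 36 degrees apart. From above, OFF is 108 degrees anticlockwise of the plate's +x, speed 4 is 36 degrees clockwise of it. Plate yaw on the console varies.
- dial (a joint): Dial angle, rad: 0 at OFF (end stop), growing clockwise from above, 0.6283 a click; speed 4 is 2.513, speed 6 (end stop) 3.770. Starts at OFF, 1 or 2. Sprung detents: it rests only at these positions. Leaving one takes about 2 N sideways on the wing; half way to the next it snaps on by itself, running ahead of the finger.
- dial_wing (a point): Point inside the pointer wing, 34 mm from the dial axis, 25 mm above the plate top; its x axis points outward along the wing, z up. The wing is a black bar 17 mm wide, from 15 mm behind the axis to 48 mm in front of it (this long end, white line on top, points), from 12 to 40 mm above the plate top; under it lies a flat round bezel, 68 mm across, 10 mm high.
- wing_left: Left flank of the wing (a 5 mm thick cheek, 13 to 37 mm above the plate top; the anticlockwise side, pushed to turn the dial clockwise). Origin on the dial axis at the plate top, x outward along the wing.
- wing_right: Right flank of the wing, its clockwise side; same origin and axes as the left flank. Force on both flanks at once is pinching.
- start_top (a point): Centre of the top face of the start button, a grey round cap 34 mm across in an aluminium housing; pressed straight down.
- start (a joint): How far the start button is pressed, m: 0 up, 0.006 fully down (takes about 5 N; it springs back).
- cup: White plastic cup, 72 mm across, 75 mm high, loose on the bench beside the tumbler; origin at the centre of its underside. Leave alone.
- screwdriver: Screwdriver lying loose on the bench beside the tumbler. Leave alone.
- stone: Grey flat stone, about 62 by 58 by 18 mm, loose on the bench in front of the console; origin at the centre of its underside. Leave alone.
- jar: Clear jar with a steel lid, 56 mm across, 75 mm high, loose on the bench beside the tumbler; origin at the centre of its underside. Leave alone.

How it is judged:
By the outcome, as a careful person would: the job done as asked, in the order asked, and still so for the second after the job is handed in, with the robot touching nothing.
It also fails if it takes over 58 s, if anything falls off the work surface, if the arm or the gripper's body presses on something with over 40 N, if the wrist force passes 120 N, or if a joint passes its speed limit or range.

## Working session

There is one attempt and no reset: what is moved stays moved. The work goes in short steps, Python scripts to look and compute and a tool call to move; the robot and the scene stay as the last step left them, time stands still between calls to the robot, and variables do not carry over. Pictures are saved under pics/ and viewed, at most 10 in all, crops included, and the job is handed in when it is done.

Besides the shell and the picture viewer there is one more tool, called after "Emit:" as name([rows], argument=value, ...), one row to a line, values as JSON. step_arm: Moves the arm, as the interface text tells. Its arguments: {"type":"object","properties":{"targets":{"type":"array","items":{"type":"array","items":{"type":"number"}}},"gripper":{"type":"number"},"grip_force":{"type":"number"}},"required":["targets"]}

```bash
mkdir -p pics; cat > h.py <<'E'
import numpy as np, cv2
from station import manip, viewer
from scipy.spatial.transform import Rotation as R
def save(n):
    st=manip.read_state(); s=viewer.snapshot(n); return st,s
def campose(st,s):
    if 'pose' in s: return np.array(s['pose'])
    q=st['eef_rot']; T=np.eye(4); T[:3,:3]=R.from_quat([q[1],q[2],q[3],q[0]]).as_matrix(); T[:3,3]=st['ee_pos']
    return T@np.array(s['mount'])
def unproj(K,T,u,v,z):
    d=T[:3,:3]@np.array([(u-K[2])/K[0],-(v-K[3])/K[1],-1]); o=T[:3,3]
    return o+d*(z-o[2])/d[2]
def proj(K,T,p):
    c=T[:3,:3].T@(np.array(p)-T[:3,3]); return K[2]+K[0]*c[0]/-c[2],K[3]-K[1]*c[1]/-c[2]
E
python3 - <<'E'
from h import *
import pickle
D={}
for n in ['scene','side','wrist']:
    st,s=save(n); cv2.imwrite(f'pics/{n}0.png',s['image'][:,:,::-1]); T=campose(st,s)
    D[n]=([s['fx'],s['fy'],s['cx'],s['cy']],T); print(n,D[n],[k for k in s])
pickle.dump(D,open('cal0.pkl','wb'))
print(st, manip.pinch_z)
E
```

```text
scene ([545.213282763155, 545.213282763155, 317.4669209356768, 245.9163745358831], array([[-0.55826992, -0.67865782,  0.47724025,  1.05991235],
       [ 0.82964245, -0.45297739,  0.32635088,  0.39454131],
       [-0.00530154,  0.57813065,  0.81592699,  0.93299358],
       [ 0.        ,  0.        ,  0.        ,  1.        ]])) ['image', 'fx', 'fy', 'cx', 'cy', 'pose']
side ([449.45245782101335, 449.45245782101335, 325.61373537388886, 242.8707928074281], array([[-0.99707814,  0.05651021, -0.05139832,  0.52216536],
       [-0.07440416, -0.56608854,  0.82097977,  0.8541061 ],
       [ 0.01729774,  0.82240523,  0.5686391 ,  0.64553353],
       [ 0.        ,  0.        ,  0.        ,  1.        ]])) ['image', 'fx', 'fy', 'cx', 'cy', 'pose']
wrist ([367.5553965530152, 367.5553965530152, 320.17183438656326, 240.69189729304642], array([[ 9.99996910e-01, -7.42653018e-04,  2.37244872e-03,
         6.25190984e-01],
       [ 8.02625191e-05,  9.63482796e-01,  2.67770228e-01,
         6.84267514e-02],
       [-2.48467390e-03, -2.67769210e-01,  9.63479879e-01,
         3.72740729e-01],
       [ 0.00000000e+00,  0.00000000e+00,  0.00000000e+00,
         1.00000000e+00]])) ['image', 'fx', 'fy', 'cx', 'cy', 'mount']
{'time_s': 0.1, 'qpos': array([-1.03389711e-01,  2.77087087e-01, -2.77343044e-02,  1.26800673e+00,
       -2.54064287e-05,  1.46740303e+00]), 'joint_vel': array([-0.00010477, -0.00140968,  0.00377967,  0.00062392,  0.00210906,
       -0.00160988]), 'effort': array([ 8.02060767e-04, -4.46709216e+01,  2.96128178e+01,  8.47860065e-03,
       -4.56193129e-05,  5.66283830e-06]), 'ee_pos': array([6.24296740e-01, 6.20049411e-05, 2.30257243e-01]), 'eef_rot': array([-7.80641780e-04,  7.07105138e-01,  7.07107694e-01, -6.50233514e-04]), 'force': array([-0.16327173, -0.22616644, -0.57426261]), 'ft_torque': array([ 0.0563012 ,  0.01300561, -0.03359121]), 'grasp_force': 0.0, 'grip_width': 0.08536380285588778} 0.0187
```

View pics/scene0.png

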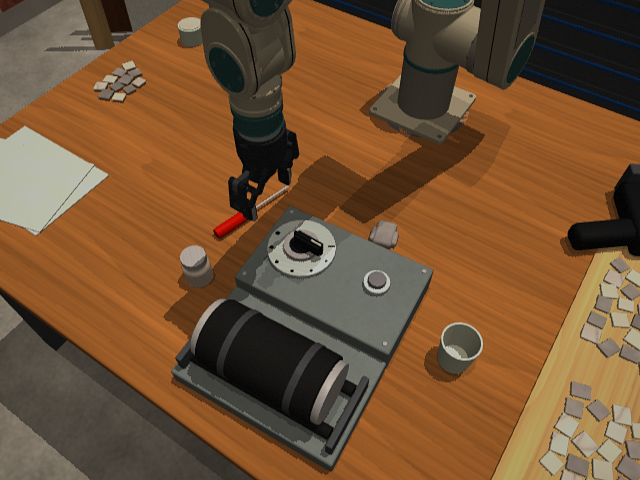

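View pics/wrist0.png

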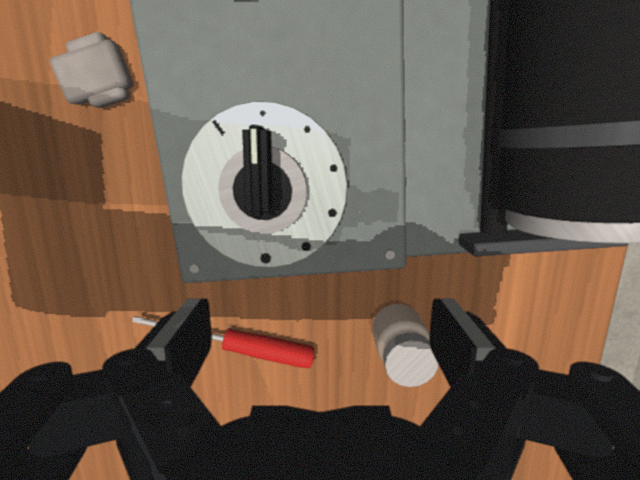

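The wrist view shows the plate centred near (265,184), OFF at (218,128), and dots 1 to 6 at (262,113), (307,129), (334,168), (332,213), (306,246) and (265,258). The wing points up, towards dot 1. The scene view shows the button at (376,282).

```bash
cat > fit.py <<'E'
from h import *
from scipy.optimize import least_squares
import pickle
D=pickle.load(open('cal0.pkl','rb'));K,T=D['wrist']
px=[(218,128),(262,113),(307,129),(334,168),(332,213),(306,246),(265,258)]
P=np.array([unproj(K,T,u,v,.08)[:2] for u,v in px])
a=np.radians(108-36*np.arange(7))
def f(p,r=.0575): return (p[:2]+r*np.c_[np.cos(a+p[2]),np.sin(a+p[2])]-P).ravel()
s=least_squares(f,[*P.mean(0),0]);print('axis',s.x[:2],'yaw',np.degrees(s.x[2]),s.fun.round(4)); 
for k,(u,v) in {'tip':(259,127)}.items():
    q=unproj(K,T,u,v,.12)[:2]-s.x[:2]; print(k,q,np.degrees(np.arctan2(q[1],q[0])))
q=[unproj(K,T,*t,.12)[:2] for t in [(254,163),(254,131)]];d=q[1]-q[0];print('line',np.degrees(np.arctan2(d[1],d[0])))
print('angles',np.degrees(a+s.x[2]))
K,T=D['scene'];b=unproj(K,T,376,280,.095);print('button',b, np.linalg.norm(b[:2]-s.x[:2]))
for n,u,v in [('cornerL',292,208),('cornerR',434,270),('plate',301,248)]: print(n,unproj(K,T,u,v,.07 if n!='plate' else .08))
E
python3 fit.py; python3 - <<'E'
import cv2
im=cv2.imread('pics/wrist0.png')[90:280,160:370];a=cv2.resize(im,(580,525),interpolation=cv2.INTER_CUBIC)
cv2.imwrite('pics/c1.png',a)
im=cv2.imread('pics/scene0.png')[200:320,230:440];cv2.imwrite('pics/c2.png',cv2.resize(im,(798,456),interpolation=cv2.INTER_CUBIC))
E
```

```text
axis [0.57969768 0.02938857] yaw 16.938609477952387 [ 0.0002  0.0004  0.0002 -0.0001 -0.0001 -0.0002 -0.0006 -0.      0.
  0.0003 -0.0001 -0.0002  0.0004 -0.0001]
tip [0.00464695 0.04634571] 84.2742611178916
line 87.24346677768108
angles [124.93860948  88.93860948  52.93860948  16.93860948 -19.06139052
 -55.06139052 -91.06139052]
button [0.57366039 0.1891658  0.095     ] 0.15989125453619163
cornerL [ 0.50530742 -0.04682491  0.07      ]
cornerR [0.47961189 0.26240336 0.07      ]
plate [0.58252933 0.02989453 0.08      ]
```

View pics/c2.png

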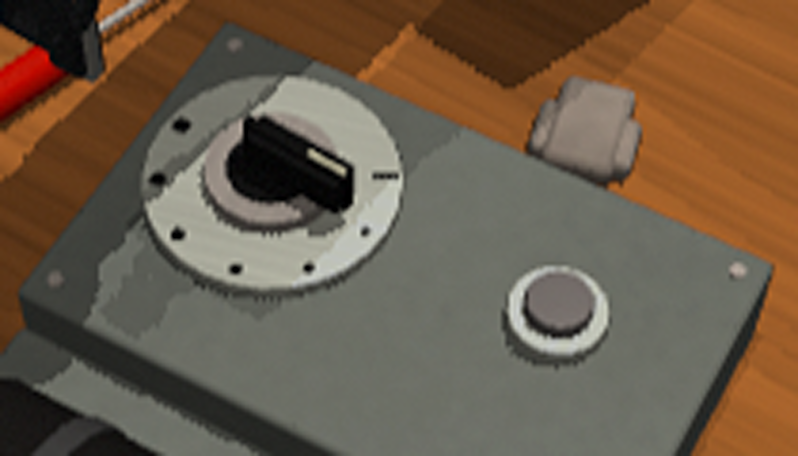

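View pics/c1.png

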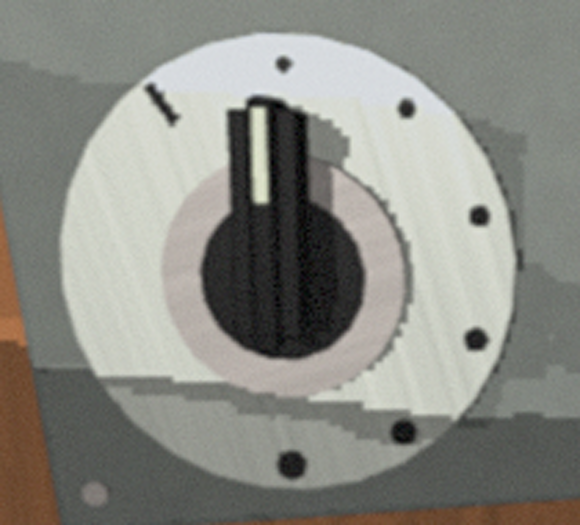

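The wing sits at speed 1 (about 89°, pointing +y), and the dial axis is near (0.580, 0.029). I'll shut the fingers, turn the tool so the finger's edge pushes, and park above the wing's left side.

Emit:
step_arm([
  [0.15,-0.15,0,0,0,-0.3],
  [0.3,-0.3,0,0,0,-0.6],
  [0.45,-0.5,0,0,0,-0.9],
  [0.54,-0.6,0,0,0,-1],
  [0.54,-0.6,0,0,0,-1],
], gripper=1, grip_force=20)

```text
time_s: 0.78
ee_pos: [0.5525, 0.0653, 0.2313]
eef_rot: [0.0, 0.5, 0.866, -0.0]
force: [0.7, -0.3, -0.0]
grip_width: 0.0
grasp_force: 0.0
```

```bash
python3 - <<'E'
from h import *
print(manip.read_state()['qpos'])
E
```

```text
[ 1.51504398e-03  1.55222803e-01 -1.77892191e-01  1.23758710e+00
 -2.40071627e-04  1.04904397e+00]
```

Emit:
step_arm([
  [0,0,0,0,0,-0.3],
  [0,0,0,0,0,-0.6],
  [0,0,0,0,0,-0.9],
  [0,0,0,0,0,-1],
])

```text
time_s: 1.27
ee_pos: [0.5542, 0.064, 0.2313]
eef_rot: [0.0, 0.259, 0.966, -0.0]
force: [-0.2, -0.0, 1.3]
grip_width: -0.0
grasp_force: 0.0
```

Emit:
step_arm([
  [0,0,0,0,0,-0.3],
  [0,0,0,0,0,-0.6],
  [0,0,0,0,0,-0.9],
  [0,0,0,0,0,-1],
  [0,0,0,0,0,-1],
])

```text
time_s: 1.9
ee_pos: [0.554, 0.0642, 0.2313]
eef_rot: [0.0, 0.001, 1.0, -0.0]
force: [0.1, -0.1, -0.9]
grip_width: -0.0
grasp_force: 0.0
```

```bash
python3 - <<'E'
from h import *
import pickle
st,s=save('wrist');T=campose(st,s);K=[s['fx'],s['fy'],s['cx'],s['cy']];pickle.dump((K,T),open('cal1.pkl','wb'))
cv2.imwrite('pics/w1.png',s['image'][:,:,::-1]);print(st['ee_pos'],st['eef_rot'],st['qpos'])
for n,p in dict(axis=(.5797,.0294,.08),off=(.5797+.0575*np.cos(2.1806),.0294+.0575*np.sin(2.1806),.08),but=(.5737,.1892,.095),tcp=st['ee_pos']).items(): print(n,proj(K,T,p))
E
```

```text
[0.55397469 0.0641811  0.23126142] [ 3.22836415e-04  1.28879746e-03  9.99999108e-01 -1.36637758e-04] [-4.31731326e-04  1.57175897e-01 -1.75627625e-01  1.23734737e+00
 -2.73828787e-04  2.14577610e-03]
axis (np.float64(278.096944626825), np.float64(253.77483168327694))
off (np.float64(334.6796341727026), np.float64(215.03529717096822))
but (np.float64(477.055876841097), np.float64(251.80367426370185))
tcp (np.float64(318.9223421901747), np.float64(303.8797905370109))
```

View pics/w1.png

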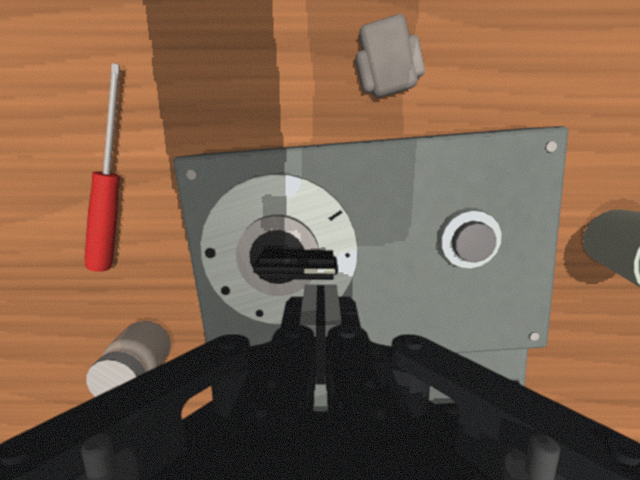

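The wrist view shows the button cap at (476,239), OFF at (335,215) where predicted, and the fingertip at (320,295) left of the wing. Now descend and plan the arc.

Emit:
step_arm([
  [0.03,0,0.3,0,0,0],
  [0.03,0.01,0.6,0,0,0],
  [0.03,0.01,0.9,0,0,0],
  [0.03,0.01,0.9,0,0,0],
])

```text
time_s: 2.45
ee_pos: [0.5466, 0.0657, 0.1203]
eef_rot: [-0.004, 0.001, 1.0, -0.0]
force: [0.1, 0.3, 0.3]
grip_width: -0.0001
grasp_force: 0.0
```

Emit:
step_arm([
  [0,0,0.1,0,0,0],
  [0,0,0.2,0,0,0],
  [0,0,0.2,0,0,0],
  [0,0,0.2,0,0,0],
])

```text
time_s: 2.95
ee_pos: [0.5498, 0.066, 0.0998]
eef_rot: [0.0, 0.0, 1.0, -0.0]
force: [0.7, -0.7, -1.0]
grip_width: 0.0003
grasp_force: 0.0
```

```bash
cat > arc.py <<'E'
from h import *
import sys
A=np.array([.5797,.0294]);T0=88.9;r=.036;d=.0195
def C(k): # k deg pushed cw from detent 1
    f=np.radians(T0-k);u=np.array([np.cos(f),np.sin(f)]);return A+r*u+d*np.array([-u[1],u[0]])
k0,k1,n=map(float,sys.argv[1:4]);st=manip.read_state()
q=st['eef_rot'];M=R.from_quat([q[1],q[2],q[3],q[0]]).as_matrix()
yaw=np.degrees(np.arctan2(-M[1,0],-M[0,0]));print('state',st['ee_pos'],'yaw',yaw,'F',st['force'],'want',C(k0))
for k in np.linspace(k0,k1,int(n)+1):
    v=M[:2,:2].T@(C(k)-st['ee_pos'][:2])/.12; w=(yaw+k+1.1-2.2*0)/30
    print(round(k,1),v.round(3),round(w,3))
E
python3 arc.py -4 25 8; python3 - <<'E'
from h import *
import pickle
D=pickle.load(open('cal0.pkl','rb'));c1=pickle.load(open('cal1.pkl','rb'))
from scipy.optimize import least_squares
f=lambda p:np.r_[np.array(proj(*D['scene'],p))-(377,279),np.array(proj(*c1,p))-(476,239)]
s=least_squares(f,[.57,.19,.095]);print(s.x,s.fun)
E
```

```text
state [0.54980603 0.06598992 0.09978525] yaw -0.003100760419188005 F [ 0.70523093 -0.7141751  -0.97360406] want [0.55840363 0.06436733]
-4.0 [-0.072 -0.014] -0.097
-0.4 [-0.09  -0.003] 0.024
3.2 [-0.11   0.007] 0.145
6.9 [-0.13   0.015] 0.266
10.5 [-0.15   0.022] 0.387
14.1 [-0.171  0.027] 0.507
17.8 [-0.192  0.032] 0.628
21.4 [-0.214  0.034] 0.749
25.0 [-0.235  0.036] 0.87
[0.5652393  0.18974263 0.08840684] [ 1.32255215 -0.21888326 -0.46002509  0.32449257]
```

Emit:
step_arm([
  [-0.07,0,0,0,0,0],
  [-0.09,0,0,0,0,0.02],
  [-0.11,0.01,0,0,0,0.15],
  [-0.13,0.015,0,0,0,0.27],
  [-0.15,0.02,0,0,0,0.39],
  [-0.17,0.025,0,0,0,0.5],
  [-0.18,0.03,0,0,0,0.57],
  [-0.19,0.03,0,0,0,0.62],
])

```text
time_s: 3.95
ee_pos: [0.5725, 0.0697, 0.0994]
eef_rot: [0.0, 0.162, 0.987, 0.0]
force: [-0.9, 0.1, -0.8]
grip_width: -0.0
grasp_force: 0.2
```

```bash
python3 arc.py 17.8 45 8;python3 - <<'E'
from h import *
st,s=save('wrist');a=s['image'][:,:,::-1]
b=viewer.snapshot('scene')['image'][180:320,220:440,::-1]
cv2.imwrite('pics/p2.png',np.hstack([cv2.resize(a[100:400,120:520],(400,300)),cv2.resize(b,(400,300))]))
E
```

```text
state [0.57246282 0.06969906 0.09938448] yaw -18.66720129217597 F [-0.92329331  0.0627471  -0.77290813] want [0.57291236 0.06977546]
17.8 [-0.003  0.002] 0.008
21.2 [-0.021  0.011] 0.121
24.6 [-0.04   0.019] 0.234
28.0 [-0.059  0.026] 0.348
31.4 [-0.079  0.031] 0.461
34.8 [-0.098  0.036] 0.574
38.2 [-0.118  0.039] 0.688
41.6 [-0.138  0.041] 0.801
45.0 [-0.159  0.042] 0.914
```

View pics/p2.png

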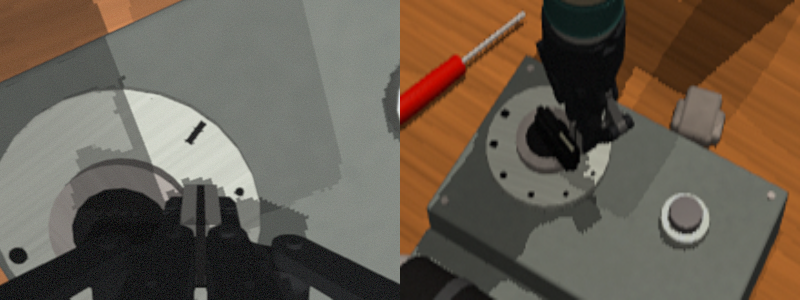

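The finger is on the wing and turning it as planned. Continue past half way to click 2 and towards the next.

Emit:
step_arm([
  [-0.01,0.006,0,0,0,0.07],
  [-0.02,0.01,0,0,0,0.12],
  [-0.03,0.015,0,0,0,0.18],
  [-0.04,0.019,0,0,0,0.23],
  [-0.06,0.026,0,0,0,0.35],
  [-0.08,0.031,0,0,0,0.46],
  [-0.1,0.036,0,0,0,0.58],
  [-0.12,0.039,0,0,0,0.69],
  [-0.12,0.039,0,0,0,0.69],
])

```text
time_s: 5.18
ee_pos: [0.5871, 0.0696, 0.0992]
eef_rot: [-0.0, 0.336, 0.942, 0.0]
force: [-1.3, 1.1, 0.0]
grip_width: -0.0
grasp_force: 0.6
```

```bash
python3 arc.py 38.2 62 7
```

```text
state [0.58712532 0.06960782 0.09923904] yaw -39.291881855510915 F [-1.31381384  1.12490328  0.04501598] want [0.58741183 0.06960917]
38.2 [-0.002  0.002] 0.0
41.6 [-0.02   0.011] 0.114
45.0 [-0.039  0.019] 0.227
48.4 [-0.058  0.026] 0.34
51.8 [-0.077  0.031] 0.454
55.2 [-0.097  0.036] 0.567
58.6 [-0.117  0.039] 0.68
62.0 [-0.137  0.042] 0.794
```

Emit:
step_arm([
  [-0.02,0.011,0,0,0,0.11],
  [-0.04,0.019,0,0,0,0.23],
  [-0.06,0.026,0,0,0,0.34],
  [-0.07,0.029,0,0,0,0.4],
  [-0.08,0.031,0,0,0,0.45],
  [-0.09,0.034,0,0,0,0.51],
  [-0.1,0.036,0,0,0,0.57],
  [-0.11,0.038,0,0,0,0.62],
  [-0.12,0.039,0,0,0,0.68],
  [-0.12,0.039,0,0,0,0.68],
])

```text
time_s: 6.42
ee_pos: [0.6016, 0.0639, 0.0994]
eef_rot: [0.0, 0.498, 0.867, 0.0]
force: [-0.2, 0.9, -0.4]
grip_width: -0.0001
grasp_force: 0.0
```

```bash
python3 arc.py 58.6 84 7;python3 - <<'E'
from h import *
b=viewer.snapshot('scene')['image'][200:320,230:410,::-1]
c=viewer.snapshot('side')['image'][:,:,::-1]
cv2.imwrite('pics/p3.png',np.hstack([cv2.resize(c[100:400,120:520],(400,300)),cv2.resize(b,(400,300))]))
E
```

```text
state [0.6016095  0.06385091 0.09936307] yaw -59.72569993815604 F [-0.24461798  0.88057341 -0.39208405] want [0.60094395 0.06439921]
58.6 [ 0.007 -0.002] -0.001
62.2 [-0.013  0.007] 0.12
65.9 [-0.032  0.016] 0.241
69.5 [-0.053  0.023] 0.362
73.1 [-0.074  0.029] 0.483
76.7 [-0.095  0.033] 0.604
80.4 [-0.116  0.036] 0.725
84.0 [-0.138  0.038] 0.846
```

View pics/p3.png

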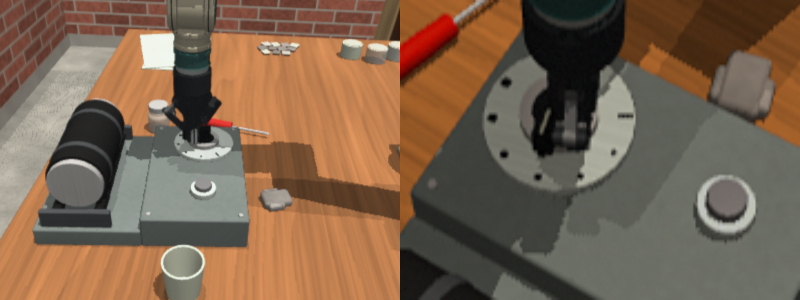

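The wing's white line now points at dot 3 (about (536,178) in the right crop), ahead of the finger. On to the last click.

Emit:
step_arm([
  [-0.01,0.007,0,0,0,0.12],
  [-0.03,0.016,0,0,0,0.24],
  [-0.05,0.022,0,0,0,0.36],
  [-0.07,0.028,0,0,0,0.48],
  [-0.095,0.033,0,0,0,0.6],
  [-0.115,0.036,0,0,0,0.73],
  [-0.115,0.036,0,0,0,0.73],
])

```text
time_s: 7.4
ee_pos: [0.6121, 0.0543, 0.0993]
eef_rot: [-0.0, 0.653, 0.757, 0.0]
force: [-0.4, 0.7, -0.1]
grip_width: 0.0002
grasp_force: 0.3
```

```bash
python3 arc.py 80.4 98 5
```

```text
state [0.61211807 0.05432925 0.09931247] yaw -81.55158992814607 F [-0.4441257   0.66165834 -0.10285602] want [0.61242229 0.05400695]
80.4 [-0.003  0.002] -0.002
83.9 [-0.022  0.012] 0.116
87.4 [-0.041  0.02 ] 0.233
91.0 [-0.061  0.027] 0.35
94.5 [-0.081  0.033] 0.468
98.0 [-0.101  0.037] 0.585
```

Emit:
step_arm([
  [-0.01,0.006,0,0,0,0.06],
  [-0.02,0.012,0,0,0,0.12],
  [-0.03,0.016,0,0,0,0.18],
  [-0.04,0.02,0,0,0,0.23],
  [-0.05,0.023,0,0,0,0.29],
  [-0.06,0.027,0,0,0,0.35],
  [-0.07,0.03,0,0,0,0.41],
  [-0.08,0.033,0,0,0,0.47],
  [-0.08,0.033,0,0,0,0.47],
])

```text
time_s: 8.52
ee_pos: [0.6176, 0.0452, 0.0994]
eef_rot: [0.0, 0.742, 0.671, 0.0]
force: [0.8, -0.3, -1.3]
grip_width: -0.0003
grasp_force: 0.0
```

```bash
python3 arc.py 94.5 98 1;python3 - <<'E'
from h import *
b=viewer.snapshot('scene')['image'][200:320,230:410,::-1]
a=viewer.snapshot('wrist')['image'][:,:,::-1]
cv2.imwrite('pics/p4.png',np.hstack([cv2.resize(a[100:400,120:520],(400,300)),cv2.resize(b,(400,300))]))
E
```

```text
state [0.61756895 0.04515357 0.09935061] yaw -95.72999433353915 F [ 0.78404954 -0.30190978 -1.28973931] want [0.61743105 0.04529395]
94.5 [ 0.001 -0.001] -0.004
98.0 [-0.018  0.008] 0.112
```

View pics/p4.png

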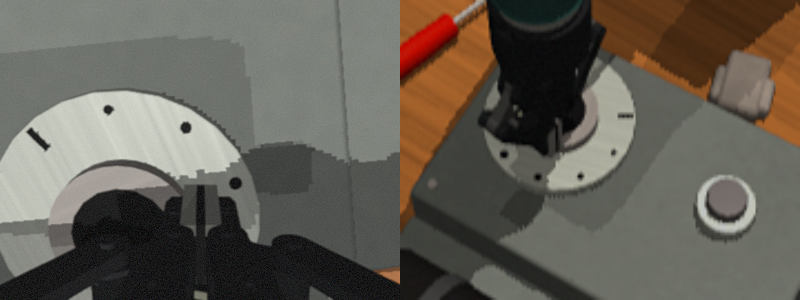

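Force is low, so it has probably snapped. Back off, lift, and verify.

Emit:
step_arm([
  [0.1,0,0,0,0,0],
  [0.2,0,0,0,0,0],
  [0.2,0,-0.3,0,0,0],
  [0.4,0,-0.7,0,0,0],
  [0.5,0,-0.9,0,0,0],
  [0.5,0,-0.9,0,0,0],
])

```text
time_s: 9.38
ee_pos: [0.6253, 0.1067, 0.2101]
eef_rot: [0.002, 0.741, 0.672, 0.002]
force: [0.8, -0.4, -0.1]
grip_width: -0.0005
grasp_force: 0.0
```

```bash
python3 - <<'E'
from h import *
st,s=save('wrist');T=campose(st,s);K=[s['fx'],s['fy'],s['cx'],s['cy']];print(st['ee_pos'],st['force'])
A=np.array([.5797,.0294])
for k in range(7):
    f=np.radians(124.94-36*k);print(k,np.round(proj(K,T,[*(A+.0575*np.array([np.cos(f),np.sin(f)])),.08]),0),'tip',np.round(proj(K,T,[*(A+.044*np.array([np.cos(f),np.sin(f)])),.12]),0))
print('button',proj(K,T,(.565,.19,.088)))
cv2.imwrite('pics/p5.png',s['image'][:,:,::-1])
E
```

```text
[0.62531993 0.10668178 0.21006785] [ 0.79477792 -0.35381622 -0.06401798]
0 [224. 278.] tip [223. 313.]
1 [264. 261.] tip [258. 299.]
2 [309. 271.] tip [297. 307.]
3 [338. 303.] tip [323. 334.]
4 [340. 342.] tip [326. 367.]
5 [318. 373.] tip [306. 395.]
6 [280. 387.] tip [273. 407.]
button (np.float64(219.30746556545182), np.float64(125.60058842652379))
```

View pics/p5.png

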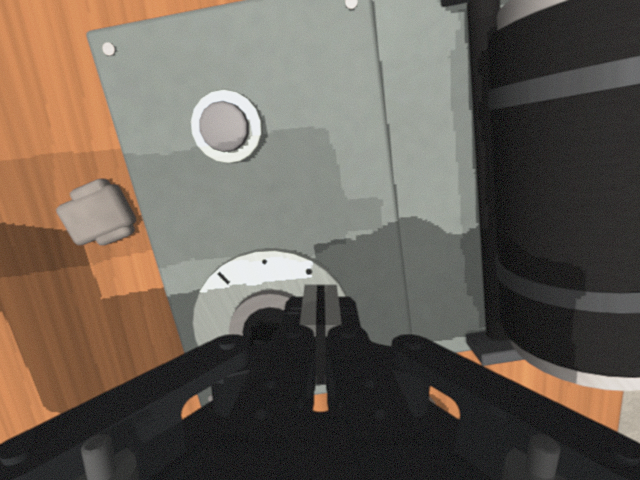

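The wing is still hidden behind the fingers. The button cap is at (223,126), about 2 mm further in x than predicted. I'll move above the button and check the dial in the scene camera.

Emit:
step_arm([
  [0.2,-0.2,0,0,0,0],
  [0.4,-0.4,0,0,0,0],
  [0.64,-0.56,0.2,0,0,0],
  [0.64,-0.56,0.5,0,0,0],
  [0.64,-0.56,0.5,0,0,0],
  [0.64,-0.56,0.5,0,0,0],
])

```text
time_s: 10.18
ee_pos: [0.564, 0.1876, 0.1469]
eef_rot: [-0.0, 0.742, 0.671, -0.001]
force: [-0.3, 0.4, 0.9]
grip_width: 0.0001
grasp_force: 0.0
```

```bash
python3 - <<'E'
from h import *
st,s=save('scene');T=campose(st,s);K=[s['fx'],s['fy'],s['cx'],s['cy']];print(st['ee_pos'],st['force'],st['eef_rot'])
A=np.array([.5797,.0294]);x0,y0,m=240,200,5
b=cv2.resize(s['image'][200:310,240:400,::-1],(800,550),interpolation=cv2.INTER_CUBIC)
for k in range(7):
    f=np.radians(124.94-36*k);p=proj(K,T,[*(A+.048*np.array([np.cos(f),np.sin(f)])),.12]);q=(int((p[0]-x0)*m),int((p[1]-y0)*m))
    cv2.circle(b,q,3,(0,0,255),-1);cv2.putText(b,str(k),q,0,.6,(0,0,255),2)
cv2.imwrite('pics/p6.png',b)
E
```

```text
[0.56402126 0.18755995 0.14692757] [-0.29526012  0.4045603   0.91976847] [-2.71466999e-04  7.41629180e-01  6.70809759e-01 -5.94048308e-04]
```

View pics/p6.png

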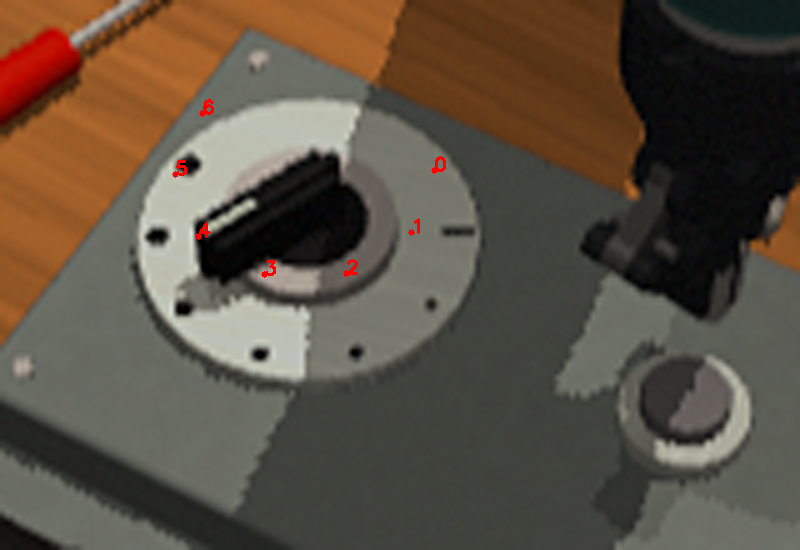

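The wing's tip sits at mark 4 at about (205,235). Now the button.

Emit:
step_arm([
  [0.02,0.015,0.2,0,0,0],
  [0.02,0.015,0.4,0,0,0],
  [0.02,0.015,0.45,0,0,0],
  [0.02,0.015,0.48,0,0,0],
  [0.02,0.015,0.5,0,0,0],
  [0.02,0.015,0.52,0,0,0],
  [0.02,0.015,0.52,0,0,0],
])

```text
time_s: 11.1
ee_pos: [0.567, 0.1901, 0.0861]
eef_rot: [0.001, 0.741, 0.671, 0.001]
force: [-1.3, -1.2, 4.8]
grip_width: 0.0
grasp_force: 2.4
```

Emit:
step_arm([
  [0,0,0.015,0,0,0],
  [0,0,0.03,0,0,0],
  [0,0,0.03,0,0,0],
])

```text
time_s: 11.48
ee_pos: [0.5672, 0.1902, 0.0857]
eef_rot: [0.001, 0.741, 0.671, 0.001]
force: [-8.6, -3.1, 21.4]
grip_width: -0.0003
grasp_force: 11.0
```

Emit:
step_arm([
  [0,0,0.015,0,0,0],
  [0,0,0.03,0,0,0],
  [0,0,0.03,0,0,0],
])

```text
time_s: 11.85
ee_pos: [0.5673, 0.1902, 0.0854]
eef_rot: [0.001, 0.741, 0.671, 0.001]
force: [-15.2, -4.6, 39.0]
grip_width: 0.0001
grasp_force: 19.5
```

Emit:
step_arm([
  [0,0,-0.06,0,0,0],
  [0,0,-0.08,0,0,0],
  [0,0,-0.08,0,0,0],
  [0,0,-0.08,0,0,0],
])

```text
time_s: 12.35
ee_pos: [0.5675, 0.1905, 0.0875]
eef_rot: [0.001, 0.741, 0.671, 0.001]
force: [1.9, -0.7, 3.4]
grip_width: 0.0001
grasp_force: 2.0
```

Emit:
step_arm([
  [0,0,-0.015,0,0,0],
  [0,0,-0.015,0,0,0],
  [0,0,-0.015,0,0,0],
])

```text
time_s: 12.72
ee_pos: [0.5664, 0.1905, 0.089]
eef_rot: [-0.0, 0.741, 0.671, 0.0]
force: [1.9, -0.6, 2.3]
grip_width: -0.0002
grasp_force: 1.5
```

Emit:
step_arm([
  [0,0,-0.02,0,0,0],
  [0,0,-0.02,0,0,0],
  [0,0,-0.02,0,0,0],
])

```text
time_s: 13.1
ee_pos: [0.5656, 0.1903, 0.0912]
eef_rot: [-0.0, 0.741, 0.671, -0.0]
force: [-0.0, 0.7, 1.5]
grip_width: -0.0
grasp_force: 0.9
```

Emit:
step_arm([
  [0,0,-0.03,0,0,0],
  [0,0,-0.03,0,0,0],
  [0,0,-0.03,0,0,0],
])

```text
time_s: 13.48
ee_pos: [0.5656, 0.1901, 0.0947]
eef_rot: [-0.0, 0.741, 0.671, -0.001]
force: [-0.1, -0.3, 0.5]
grip_width: -0.0
grasp_force: 0.0
```

The force fell off like a spring over about 6 mm, so the button was fully pressed and has sprung back. Lift clear and confirm nothing changed.

Emit:
step_arm([
  [0,0,-0.3,0,0,0],
  [0,0,-0.6,0,0,0],
  [0,0,-0.8,0,0,0],
  [0,0,-0.8,0,0,0],
  [0,0,-0.8,0,0,0],
  [0,0,-0.8,0,0,0],
])

```text
time_s: 14.22
ee_pos: [0.565, 0.19, 0.1892]
eef_rot: [-0.001, 0.741, 0.671, -0.001]
force: [-0.6, 0.4, -0.2]
grip_width: -0.0001
grasp_force: 0.0
```

```bash
python3 - <<'E'
from h import *
st,s=save('scene');im=s['image'][:,:,::-1].astype(int);print(st['ee_pos'],st['force'])
old=cv2.imread('pics/p6.png');b=cv2.resize(im[200:310,240:400].astype(np.uint8),(800,550),interpolation=cv2.INTER_CUBIC)
d=np.abs(b.astype(int)-old).max(2)[90:390,130:480]>60;print('dial changed px',d.sum(),'of',d.size)
s0=cv2.imread('pics/scene0.png').astype(int)
for n,(u,v,w) in dict(cup=(460,345,30),stone=(385,235,18),jar=(196,266,22),driver=(232,222,22)).items():
    print(n,(np.abs(im-s0).max(2)[v-w:v+w,u-w:u+w]>60).sum(),4*w*w)
E
```

```text
[0.5649588  0.18999127 0.18917139] [-0.55398108  0.35774806 -0.15012267]
dial changed px 2243 of 105000
cup 0 3600
stone 776 1296
jar 43 1936
driver 471 1936
```

```bash
python3 -c "
from station import manip; print(manip.close_job())"
```

```text
the job is handed in; nothing more can be done
None
```

The dial is at speed 4 (confirmed in the scene camera before the press), the start button was then pressed fully down and sprang back, and the job is handed in; the arm never went near the cup, screwdriver, stone or jar, though only the cup and jar could be confirmed unmoved in the final image because the arm or its shadow affected the other two.

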